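# Fit a worm-drive clamp on a barbed stub

## Task

Lift the hose clamp out of its orange cradle by its tab, slide the band over the barbed brass stub of the air outlet until it sits home against the steel shoulder, pushing gently. Then turn the red key clockwise (seen from above) until the clamp is snug: its grip on the stub is clearly felt as extra resistance, but it is not overtightened. Let go, and leave the other things on the bench where they are.

Things in the scene. Friction and masses are not known exactly. Their poses are not given: they have to be found in the camera images.
- clamp: The clamp; origin as band_centre. The key moves two small shoes inside the band (at +y and -y) inwards by 2.5 mm a radian, each through a 20 N/mm spring. The screw rubs with 0.24 N m and stays when let go. The shoes meet the stub after 0.6 to 1.5 rad (unknown), then torque grows by 0.25 N m a radian. Snug is 0.07 to 0.18 N m above free turning (13 to 36 N a shoe), best 0.12; 0.22 is too tight.
- band_centre (a point): Centre of the loose hose clamp's (0.2 kg) upright steel band: 45 mm inside diameter, 52 mm outside, 20 mm wide, with two prongs below it (to 42 mm under this point, 10 mm apart in y). x is the band's axis, z up (to the tab), -y the key's side. At the start it stands in the orange cradle, 56 mm above the bench, between cheeks as high as this (1.5 mm play a side in x): lift it straight up by 50 mm.
- tab_grip (a point): On the clamp's upright pull tab (steel, blue top), 54 mm above the band's centre and 3 mm to +y, axes as the band's. The tab is 14 mm thick in x, 14 mm wide in y and reaches from 24 to 62 mm above the centre. Pinch it from above, fingers closing along x. On the stub keep the fingertips no more than 25 mm below this point, to clear the shoulder.
- key_grip (a point): On the clamp's red wing key, mid-wing, on the screw's upright axis: 46 mm to -y of the band's centre, 50 mm above it. Wing 28 mm long (this frame's x), 9 mm thick (y), 26 mm tall: pinch it from above across y. The housing's top is 36 mm below, the tab 42 mm aside. Clockwise from above tightens.
- stub_seat (a point): Where the band's centre belongs: on the fixed stub's axis, 110 mm above the bench, 10 mm (half the band's width) in front of the shoulder. x points along the stub into the shoulder (the sliding direction), z up. When let go here, the band drops to hang about 4 mm below the axis, caught behind the last barb.
- stub_mouth (a point): Centre of the free end of the brass stub (27 mm across here), 55 mm before stub_seat, same axes. Barbs, up to 40 mm across and sloping to the mouth, lie between mouth and seat. Behind the shoulder is an aluminium cylinder 50 mm across, 78 mm long. Nothing of the fitting stands higher than 28 mm above the axis.
- shoulder: Steel flange, 56 mm across, 5 mm thick, at the root of the stub: the stop for the band. Origin at the centre of its front face, x away from the stub's tip. Pushing on it with more than 25 N is too hard.
- fitting: The fixed grey air outlet with the stub and the two rubber pads at the seat's sides. Foot 130x100 mm. Origin on the bench right below the shoulder's front face; the stub points to its -x. Under the seat an upright steel fin, 6 mm thick with a pointed nose, reaches 29 mm forward of the shoulder, its top 31 mm below the axis: the clamp's prongs straddle it, which keeps the key upright.
- cradle: Orange fixed cradle, 60x110 mm, cheeks 56 mm high. Origin on the bench below the band's centre, axes as the band's at the start. Left of the work (y > 0.40, x > 0.42) stands tall shelving: keep the arm clear of it when swinging in.
- label_roll_0: Bystander: white label roll, 96 mm across, 60 mm tall; origin at the centre of its underside.
- small_carton_1: Bystander: brown carton 125x74x58 mm; origin at the centre of its underside.
- clear_tape_0: Bystander: beige tape roll, 100 mm across, 48 mm tall; origin at the centre of its underside.
- stapler: Bystander: red and black stapler 149 mm long, 44 mm tall; origin at the centre of its underside.
- masking_tape: Bystander: yellow masking tape roll, 98 mm across, 25 mm tall; origin at the centre of its underside.
- marker_blue: Bystander: marker with a blue cap, 134 mm long; origin at the centre of its underside.
- small_carton_2: Bystander: brown carton 134x75x45 mm; origin at the centre of its underside.
Things that resemble listed ones, but are neither listed nor needed, are in the scene too. Of the things that look like the clamp, the smaller one is meant.

How it is judged:
By the outcome, as a careful person would: the job done as asked, in the order asked, and still so for the second after the job is handed in, with the robot touching nothing.
It also fails if it takes over 72 s, if anything falls off the work surface, if the arm or the gripper's body presses on something with over 40 N, if the wrist force passes 120 N, or if a joint passes its speed limit or range.

## Robot

A 7-joint arm with a two-finger parallel gripper is mounted at the origin on the work surface; the furniture and walls round the work are solid. World frame = base frame: x ahead of the robot, y to its left, z up, the work surface at z = 0. Lengths are in m, angles in rad, forces in N, time in s.
With the tool pointing down it reaches from about 0.425 to 0.925 m from the base axis. Payload 6.8 kg.
Tool frame: the origin (TCP) lies midway between the tips of the shut fingers; the grasp point (between the pads) lies 19 mm behind it; z points along the fingers, y is the line along which they close (so a half turn about z gives the same grasp; the last joint's range is limited). The gripper opens to 85 mm and grips with 20 to 120 N. Pads are 22 mm wide; open, the fingers measure 114 mm over their backs; the gripper's body (76 mm by 85 mm) begins 54 mm behind the grasp point. The pads swing forward as they close: fully open they stand 13 mm farther back than shut.
Start: joints at [-1.347, 0.477, 0.022, 1.555, -0.011, 1.109, -0.083], TCP at [0.22, 0.638, 0.198] pointing down, gripper open.
Joint ranges: [-2.96, 2.96], [-0.34, 2.1], [-1.41, 1.46], [0.24, 2.44], [-1.37, 4.51], [0.17, 1.92], [-2.96, 2.96]. Speed limits (rad/s): [2.39, 2.39, 3.14, 3.14, 3.14, 3.14, 3.14].

## Interface

Orientations are given as a unit quaternion [w, x, y, z].
In Python, from station import * gives the robot as it stands.
- The arm moves only by the shell command python3 -m creep 'ROWS' [FORCE]. ROWS is JSON, a list of rows, each a list of 7 numbers: the gripper command: -1 is shut, 1 is fully open, values between are in proportion, then the shift along the world's x, y, z in mm, then the turn, a rotation vector about the world's x, y, z in rad. A call has 1 to 5 rows; each row shifts and turns the commanded pose from where the row before left it; what a row does not reach is not made up. A row lasts 1/8 s, in which the tool goes at most 62.5 mm and 10.7 degrees, less where a joint would pass 70% of its speed; a pose out of reach is approached as far as the arm can. A call is refused whole if a number of a shift passes 62.5 or a number of a turn 0.188, either way. A call with a gripper value outside its range is refused whole. The fingers move at their own pace and stop on an object; FORCE is the grip in N (left out, the last holds). Time passes only in rows, so rows that do not move let the fingers close. It gives the time, the measured TCP pose, the force, the opening and the grip force at its end, in the units of the state.
- get_obs(): the state, without advancing time (a new reading comes with each control period).
- read_camera(name): name is "scene" or "side" or "wrist"; returns (picture, depth): 384x512x3 uint8, red, green, blue; 384x512 float32, m along the optical axis (not along the pixel's ray), 0 where there is no reading.
- camera_params(name): a dict with "intrinsics" (3x3 intrinsics, pixels), "k1" (the pictures are not rectified: a ray, as slopes to the right and down, at radius r is drawn at 1 + k1 r^2 times it, then the intrinsics apply), "cam_to_world" (4x4, takes a point from camera to world coordinates); the wrist camera has in their place "mount" (4x4, takes a point from camera to tool coordinates, whose origin is the TCP and whose axes are the flange's). Camera axes: x right, y up, looking along -z (the intrinsics and any distortion apply to the point x, -y, -z); pixel columns grow to the right and rows downward; lengths in m; the calibration is good to about 2 mm. A picture is of the moment at which its call begins: read the wrist's pose just before it. camera_params takes no time and is no camera call.
- hand_in(): hands the job in; it is judged then, once.
The state is a dict: "t": time; "q": joint angles; "joint_vel": joint speeds; "joint_torque": joint torques, N m; "eef_pos": TCP position; "tool_rot": TCP orientation; "contact_force": force on the tool from outside, world axes, zero at the start; "torque": the same for the moment, N m; "gripper_width": opening from 0.0 (shut) to 1.0 (fully open); "grasp_force": force on a finger pad.
Only numpy, scipy, OpenCV 4.12 (cv2) and the standard library are available. Lean on these libraries where they do the work, as an engineer would, in place of code of your own. Each camera call takes 0.05 s, during which the arm holds its last target. There are 200 camera calls.

## Working session

There is one attempt and no reset: what is moved stays moved. The work goes in short steps, Python scripts to look and compute and a shell command to move; the robot and the scene stay as the last step left them, time stands still between calls to the robot, and variables do not carry over. Pictures are saved under pics/ and viewed, at most 10 in all, crops included, and the job is handed in when it is done.

```bash
mkdir -p pics; ls
cat > h.py <<'E'
from station import *
import numpy as np, cv2
from scipy.spatial.transform import Rotation as R
def cap(n):
    o=get_obs(); im,d=read_camera(n); p=camera_params(n)
    if n=='wrist':
        q=np.array(o['tool_rot']); T=np.eye(4); T[:3,:3]=R.from_quat(q[[1,2,3,0]]).as_matrix(); T[:3,3]=o['eef_pos']
        C=T@np.array(p['mount'])
    else: C=np.array(p['cam_to_world'])
    np.savez(f'{n}.npz',im=im,d=d,C=C,K=np.array(p['intrinsics']),k1=p['k1'])
    return im,d
def cloud(n):
    z=np.load(f'{n}.npz'); im,d,C,K,k1=[z[k] for k in('im','d','C','K','k1')]
    v,u=np.mgrid[:d.shape[0],:d.shape[1]]
    a=(u-K[0,2])/K[0,0]; b=(v-K[1,2])/K[1,1]; x,y=a.copy(),b.copy()
    for _ in range(8):
        s=1+float(k1)*(x*x+y*y); x,y=a/s,b/s
    P=np.stack([x*d,-y*d,-d,np.ones_like(d)],-1)@C.T
    P=P[...,:3]; P[d<=0]=np.nan
    return im,P
def save(im,f,crop=None,s=1):
    if crop: u0,v0,u1,v1=crop; im=im[v0:v1,u0:u1]
    cv2.imwrite(f'pics/{f}.png',cv2.resize(im[...,::-1],None,fx=s,fy=s,interpolation=cv2.INTER_CUBIC))
E
python3 - <<'E'
from h import *
a,_=cap('scene'); b,_=cap('side'); w,_=cap('wrist')
save(a,'scene',s=1.5); save(b,'side',s=1.5)
print(get_obs())
E
```

```text
pics
{'t': 0.15, 'q': array([-1.34709346,  0.47765836,  0.02234824,  1.55617891, -0.01148144,
        1.10928452, -0.08307868]), 'joint_vel': array([-0.00147418, -0.00106192,  0.00163699, -0.00369933, -0.00090478,
        0.00026487,  0.00047577]), 'joint_torque': array([ 2.70046236e-03, -5.96924400e+01,  1.61011565e+00, -2.81492293e+01,
        1.26698290e-02,  6.53102921e-03,  3.95864376e-06]), 'eef_pos': array([0.21973708, 0.63772489, 0.19713602]), 'tool_rot': array([-5.80310727e-05,  1.65118509e-01,  9.86273485e-01, -6.98020208e-04]), 'contact_force': array([-0.28201295,  0.04650869, -0.19953235]), 'torque': array([-0.04298598,  0.02129723, -0.01226328]), 'grasp_force': 0.0, 'gripper_width': 1.0020314667424282}
```

View pics/scene.png

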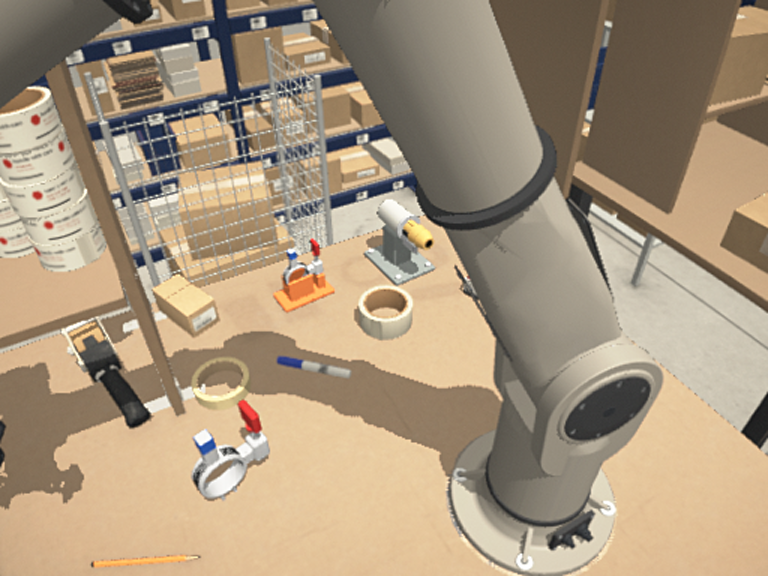

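View pics/side.png

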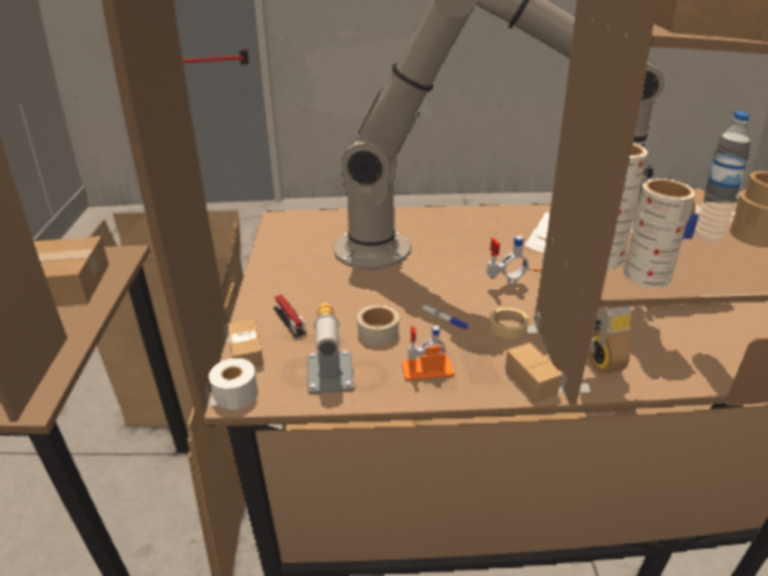

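Candidates in scene (768-px picture): the small clamp in the orange cradle (blue tab 293,256; red key 315,247), and a larger lookalike lying loose at (220,470). The one in the cradle is smaller, as described. The side view shows it at (425,350) and the fitting at (328,345).

Run:
```python
from h import *
im,P=cloud('scene')
a=im[140:220,170:310]; s,_=cloud('side')
b=s[190:270,195:315]
o=np.vstack([cv2.resize(a,(560*1,320)),cv2.resize(b,(560,280))[:280]])
save(o[:600],'crop')
hsv=lambda i:cv2.cvtColor(i,cv2.COLOR_RGB2HSV)
for n in('scene','side'):
    im,P=cloud(n);H=hsv(im)
    ok=np.isfinite(P[...,0])
    m0=(P[...,0]>0.3)&(P[...,0]<1.0)&(abs(P[...,1])<.45)&(P[...,2]>0.005)&(P[...,2]<.25)&ok
    sat=(H[...,1]>130)&(H[...,2]>70)
    for nm,lo,hi in(('blue',100,130),('red',-1,5),('redhi',174,180),('orange',6,13),('brass',17,28)):
        m=m0&sat&(H[...,0]>lo)&(H[...,0]<=hi)
        k,l,st,c=cv2.connectedComponentsWithStats(m.astype(np.uint8))
        for i in range(1,k):
            if st[i,4]>6:
                q=P[l==i]; print(n,nm,st[i,4],(c[i]).round(),np.median(q,0).round(3),np.percentile(q,5,0).round(3),np.percentile(q,95,0).round(3))
```

```text
scene blue 17 [194. 170.] [0.559 0.128 0.109] [0.557 0.122 0.104] [0.563 0.134 0.115]
scene blue 72 [193. 241.] [0.4   0.209 0.015] [0.387 0.195 0.01 ] [0.414 0.223 0.017]
scene red 47 [210. 164.] [0.563 0.08  0.112] [0.556 0.075 0.095] [0.576 0.082 0.119]
scene orange 354 [201. 190.] [0.552 0.118 0.033] [0.547 0.076 0.011] [0.581 0.148 0.053]
scene orange 18 [187. 202.] [0.557 0.166 0.008] [0.535 0.162 0.006] [0.585 0.169 0.011]
scene orange 11 [210. 198.] [0.538 0.099 0.007] [0.535 0.084 0.006] [0.541 0.111 0.009]
scene orange 8 [197. 204.] [0.534 0.141 0.007] [0.533 0.134 0.006] [0.537 0.151 0.008]
scene brass 102 [278. 158.] [ 0.482 -0.099  0.116] [ 0.464 -0.12   0.104] [ 0.521 -0.093  0.123]
scene brass 9 [219. 191.] [0.554 0.062 0.01 ] [0.543 0.06  0.009] [0.563 0.065 0.012]
scene brass 31 [202. 199.] [0.542 0.121 0.01 ] [0.539 0.098 0.008] [0.548 0.143 0.012]
side blue 22 [305. 215.] [0.412 0.201 0.014] [0.402 0.188 0.009] [0.422 0.215 0.017]
side red 114 [192. 206.] [ 0.372 -0.215  0.041] [ 0.316 -0.245  0.034] [ 0.424 -0.186  0.045]
side red 24 [275. 222.] [0.581 0.075 0.112] [0.566 0.073 0.094] [0.588 0.079 0.118]
side orange 492 [285. 243.] [0.585 0.113 0.018] [0.554 0.065 0.006] [0.599 0.157 0.054]
side brass 31 [216. 205.] [ 0.498 -0.115  0.126] [ 0.471 -0.123  0.122] [ 0.511 -0.108  0.13 ]
```

View pics/crop.png

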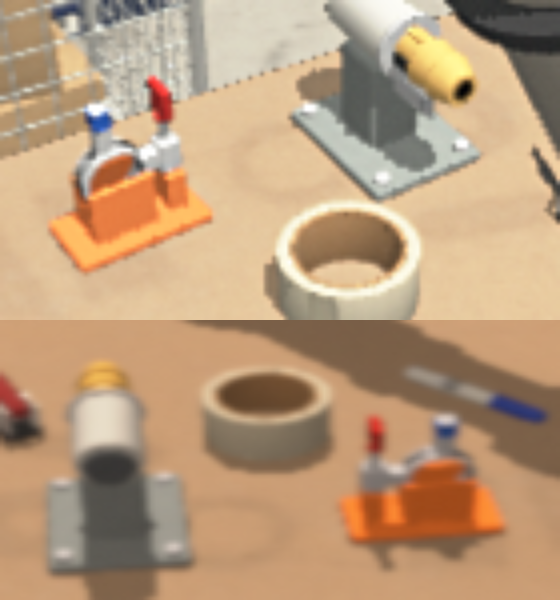

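The crop confirms the small clamp in the cradle: blue tab at (97,118) and red key at (160,95), with the key on the -y side. The fitting has the brass stub towards the robot at (445,70). Next I'll check the swing-in for obstacles and get a rough pose of the fitting.

Run:
```python
from h import *
A=[]
for n in('scene','side'):
    im,P=cloud(n); p=P.reshape(-1,3); A.append(p[np.isfinite(p[:,0])])
p=np.vstack(A)
for zl,zh in((.1,.25),(.25,.5),(.5,.9)):
    s=p[(p[:,2]>zl)&(p[:,2]<zh)]
    H,_,_=np.histogram2d(s[:,0],s[:,1],bins=[np.arange(-.1,1.01,.1),np.arange(-.5,.91,.1)])
    print(zl,zh,'rows x -.1.., cols y -.5..');print(H.astype(int))
for i,s in enumerate(A):
    # fitting foot edges & cylinder
    f=s[(s[:,0]>.44)&(s[:,0]<.75)&(s[:,1]>-.2)&(s[:,1]<0)]
    for zl,zh in((.005,.02),(.02,.07),(.085,.145)):
        g=f[(f[:,2]>zl)&(f[:,2]<zh)]
        if len(g)>5: print(i,zl,len(g),np.percentile(g,2,0).round(3),np.percentile(g,98,0).round(3), cv2.minAreaRect((g[:,:2]*1000).astype(np.float32)))
    c=s[(s[:,0]>.5)&(s[:,0]<.64)&(s[:,1]>.03)&(s[:,1]<.2)&(s[:,2]>.004)&(s[:,2]<.014)]
    print('cradle base',cv2.minAreaRect((c[:,:2]*1000).astype(np.float32)))
```

```text
0.1 0.25 rows x -.1.., cols y -.5..
[[   0    0    0    0  490 2622    0    0    0    0    0    0    0    0]
 [   0    0    0    0  529 1500    0    0    0    0    0    0    0    0]
 [   0    0    0    0    0    0    0    0    0    0    0    0    0    0]
 [   0    0    0    0    0    0    0    0  602    0    0    0    0    0]
 [   0  174    0    0    0    0    0    0   95  456   74    0    0    0]
 [   0  418    0  156   57    0    0    0  463   23    3    0    0    0]
 [   0  413    0  315  331   74   80    0  528  161  196    0    0    0]
 [   0  614    0  113   94    0    0    0  561  262  168   39   35    0]
 [   0   87    0    0    0    0    0    0   19   37    1    4  196   46]
 [   0    0    0    0    0    0    0    0    0    0    0    0    0    0]
 [   0    0    0    0    0    0    0    0    0    0    0    0    0    0]]
0.25 0.5 rows x -.1.., cols y -.5..
[[   0    0    0    0 1104 7996  363    0    0    0    0    0    0    0]
 [   0    0    0    0  536 2062 2672    0    0    0    0    0    0    0]
 [   0    0    0    0    0    9   12    0    0    0   25    0    0    0]
 [   
[... 2079 characters left out ...]
se ((561.3574829101562, 127.75163269042969), (79.24244689941406, 140.20794677734375), 14.808843612670898)
1 0.005 598 [ 0.461 -0.157  0.005] [ 0.635 -0.017  0.017] ((574.689697265625, -108.97895812988281), (139.6773681640625, 292.20416259765625), 72.01983642578125)
1 0.02 267 [ 0.444 -0.126  0.021] [ 0.603 -0.003  0.068] ((530.9577026367188, -63.25654602050781), (50.63603973388672, 189.11502075195312), 60.38694381713867)
1 0.085 474 [ 0.483 -0.129  0.096] [ 0.623 -0.083  0.136] ((547.0242919921875, -109.09516906738281), (155.01510620117188, 55.83739471435547), 1.3276702165603638)
cradle base ((562.1497802734375, 110.11276245117188), (122.93062591552734, 105.7436294555664), 4.754080295562744)
```

```bash
python3 - <<'E'
from h import *
for n in('scene','side'):
    im,P=cloud(n); p=P.reshape(-1,3); p=p[np.isfinite(p[:,0])]
    s=p[(p[:,1]>.3)&(p[:,1]<.5)&(p[:,0]>.25)&(p[:,2]>.2)&(p[:,2]<.6)]
    print(n,np.percentile(s,[0.2,2,10,50],axis=0).round(3).tolist())
    for x0 in np.arange(.25,.5,.05):
        t=s[(s[:,0]>=x0)&(s[:,0]<x0+.05)]
        if len(t): print(round(x0,2),len(t),np.percentile(t[:,1],[2,50]).round(3),np.percentile(t[:,2],[2,50,98]).round(2))
E
python3 -m creep '[[1,-5,-30,40,0,0,0],[1,-10,-40,30,0,0,0],[1,-10,-40,30,0,0,0],[1,0,-30,0,0,0,0],[1,0,-20,0,0,0,0]]' 40
```

```text
scene [[0.387, 0.397, 0.203], [0.388, 0.398, 0.236], [0.39, 0.401, 0.262], [0.489, 0.445, 0.38]]
0.35 2272 [0.398 0.408] [0.21 0.39 0.56]
0.4 768 [0.397 0.448] [0.22 0.26 0.54]
0.45 4046 [0.398 0.467] [0.26 0.38 0.5 ]
side [[0.391, 0.395, 0.201], [0.403, 0.396, 0.213], [0.451, 0.397, 0.256], [0.601, 0.399, 0.401]]
0.35 114 [0.396 0.398] [0.21 0.42 0.59]
0.4 633 [0.395 0.398] [0.21 0.42 0.59]
0.45 699 [0.396 0.398] [0.21 0.42 0.59]
t: 0.78
eef_pos: [0.1949, 0.4768, 0.2984]
tool_rot: [0.0, 0.165, 0.986, 0.0]
contact_force: [-0.4, -0.7, 0.3]
gripper_width: 0.996
grasp_force: 0.0
```

```bash
python3 -m creep '[[1,-5,-40,0,0,0,0],[1,-4,-38,0,0,0,0],[1,47,-26,0,0,0,-0.15],[1,50,-36,0,0,0,-0.15],[1,44,-43,0,0,0,-0.15]]' && python3 -m creep '[[1,38,-48,0,0,0,-0.16],[1,30,-53,0,0,0,-0.16],[1,23,-57,0,0,0,-0.16],[1,40,-15,0,0,0,-0.16],[1,40,0,0,0,0,-0.15]]'
```

```text
t: 1.4
eef_pos: [0.3282, 0.294, 0.298]
tool_rot: [0.0, 0.383, 0.924, 0.0]
contact_force: [0.4, 1.8, 0.2]
gripper_width: 1.003
grasp_force: 0.0
t: 2.02
eef_pos: [0.4989, 0.1201, 0.2983]
tool_rot: [-0.0, 0.71, 0.704, 0.001]
contact_force: [-0.1, 0.5, 0.6]
gripper_width: 0.996
grasp_force: 0.0
```

Run:
```python
from h import *
w,_=cap('wrist'); cap('scene'); cap('side')
save(w,'wrist1',s=1.4)
p=camera_params('wrist'); print(np.array(p['mount']).round(3), p['intrinsics'])
for n in('wrist','scene','side'):
    im,P=cloud(n);H=cv2.cvtColor(im,cv2.COLOR_RGB2HSV)
    m0=(P[...,0]>.45)&(P[...,0]<.7)&(P[...,1]>-.2)&(P[...,1]<.2)&(P[...,2]>.004)&(P[...,2]<.18)
    sat=(H[...,1]>130)&(H[...,2]>70)
    for nm,lo,hi in(('blue',100,130),('red',-1,5),('orange',6,13),('brass',17,28)):
        q=P[m0&sat&(H[...,0]>lo)&(H[...,0]<=hi)]
        if len(q)>5: print(n,nm,len(q),np.median(q,0).round(4),np.percentile(q,3,0).round(3),np.percentile(q,97,0).round(3))
```

```text
[[-0.     0.945  0.327  0.085]
 [ 1.     0.     0.001 -0.   ]
 [ 0.001  0.327 -0.945 -0.175]
 [ 0.     0.     0.     1.   ]] [[333.37691963   0.         256.73908957]
 [  0.         333.37691963 192.41349598]
 [  0.           0.           1.        ]]
wrist blue 35 [0.5633 0.1336 0.1096] [0.56  0.125 0.104] [0.572 0.134 0.116]
wrist red 256 [0.5705 0.0809 0.115 ] [0.558 0.075 0.09 ] [0.583 0.083 0.118]
wrist orange 312 [0.563  0.1029 0.0177] [0.537 0.06  0.005] [0.599 0.167 0.112]
wrist brass 1193 [ 0.498  -0.1016  0.1217] [ 0.469 -0.12   0.103] [ 0.529 -0.093  0.128]
scene blue 21 [0.5599 0.1267 0.1101] [0.557 0.12  0.103] [0.564 0.133 0.117]
scene red 40 [0.5614 0.0793 0.1107] [0.555 0.075 0.094] [0.577 0.082 0.119]
scene orange 501 [0.5514 0.1117 0.0257] [0.536 0.063 0.006] [0.581 0.164 0.054]
scene brass 186 [ 0.52   -0.0931  0.1047] [ 0.465 -0.12   0.008] [0.581 0.161 0.124]
side red 27 [0.5813 0.0752 0.1087] [0.568 0.073 0.092] [0.588 0.078 0.119]
side orange 500 [0.585  0.1123 0.0184] [0.552 0.062 0.005] [0.602 0.159 0.056]
side brass 34 [ 0.4955 -0.115   0.1265] [ 0.472 -0.125  0.12 ] [ 0.515 -0.107  0.131]
```

View pics/wrist1.png

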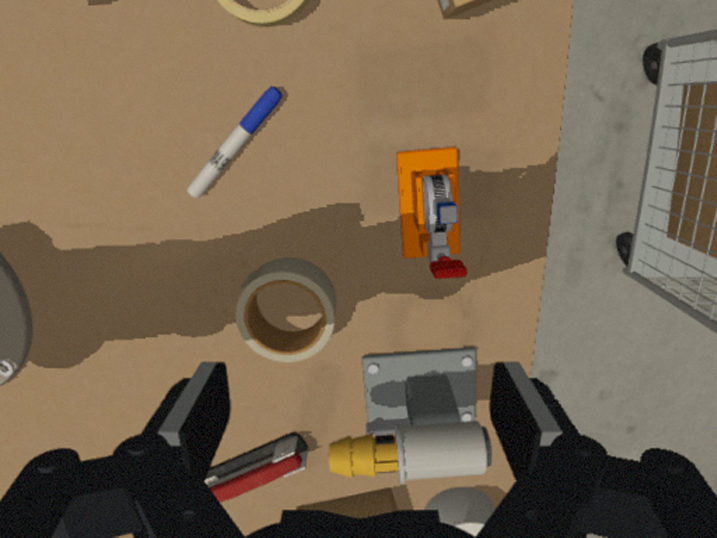

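Wrist view (717-px picture): blue tab top at (447,212), red key (448,268), orange base (397–460, 148–260). Below these are the fitting foot (363–477, 347–430) and the stub with its mouth at (332,458) and shoulder at about (400,453). I'll intersect rays with known heights to refine.

```bash
cat >> h.py <<'E'
def onplane(n,uv,z):
    Z=np.load(f'{n}.npz'); C,K,k1=Z['C'],Z['K'],float(Z['k1'])
    uv=np.atleast_2d(uv).astype(float); a=(uv[:,0]-K[0,2])/K[0,0]; b=(uv[:,1]-K[1,2])/K[1,1]; x,y=a.copy(),b.copy()
    for _ in range(8):
        s=1+k1*(x*x+y*y); x,y=a/s,b/s
    r=np.stack([x,-y,-np.ones_like(x)],-1)@C[:3,:3].T
    return C[:3,3]+r*((z-C[2,3])/r[:,2])[:,None]
E
python3 - <<'E'
from h import *
n='wrist'; im,P=cloud(n);H=cv2.cvtColor(im,cv2.COLOR_RGB2HSV)
reg=(P[...,0]>.5)&(P[...,0]<.64)&(P[...,1]>.03)&(P[...,1]<.2)
o=reg&(H[...,1]>150)&(H[...,0]>5)&(H[...,0]<20)
# base outline: pixels of orange touching plane
v,u=np.nonzero(o); q=onplane(n,np.c_[u,v],0.007)
print('cradle(all orange on z=.007)',cv2.minAreaRect((q[:,:2]*1000).astype(np.float32)))
for c,z in (([[397,152],[459,147],[460,255],[404,260]],.007),):
    print('corners',onplane(n,np.array(c)/1.4,z).round(4).tolist())
red=reg&((H[...,0]<5)|(H[...,0]>174))&(H[...,1]>130); 
# top face of key: z~.119
t=red&(P[...,2]>.112); v,u=np.nonzero(t); q=onplane(n,np.c_[u,v],.119)
print('key top',len(q),cv2.minAreaRect((q[:,:2]*1000).astype(np.float32)),q.mean(0))
b=reg&(H[...,0]>100)&(H[...,0]<130)&(H[...,1]>90)&(P[...,2]>.1)
v,u=np.nonzero(b); q=onplane(n,np.c_[u,v],.118)
print('tab top',len(q),cv2.minAreaRect((q[:,:2]*1000).astype(np.float32)),q.mean(0))
# foot
f=(P[...,0]>.45)&(P[...,0]<.68)&(P[...,1]>-.2)&(P[...,1]<.01)&(P[...,2]>.004)&(P[...,2]<.02)&(H[...,1]<80)&(P[...,0]>.5)
v,u=np.nonzero(f); q=onplane(n,np.c_[u,v],.01); print('foot',cv2.minAreaRect((q[:,:2]*1000).astype(np.float32)),np.nanmedian(P[f][:,2]))
print('foot corners',onplane(n,np.array([[363,357],[474,348],[477,420]])/1.4,.01).round(4).tolist())
# cylinder: fit ridge and silhouettes
from scipy.optimize import least_squares
for n in('wrist','scene','side'):
    im,P=cloud(n)
    g=P[(P[...,0]>.54)&(P[...,0]<.6)&(P[...,1]>-.16)&(P[...,1]<-.06)&(P[...,2]>.1)&(P[...,2]<.16)]
    if len(g)<50: continue
    fun=lambda p:np.hypot((g[:,1]-p[0]-p[1]*(g[:,0]-.52))/np.hypot(1,p[1]),g[:,2]-p[2])-.025
    r=least_squares(fun,[-.11,0,.11],loss='soft_l1',f_scale=.001); print(n,'cyl y@.52,slope,z',r.x.round(4),len(g),np.abs(r.fun).mean().round(4))
    c=P[(P[...,0]>.44)&(P[...,0]<.66)&(P[...,1]>-.16)&(P[...,1]<-.06)&(P[...,2]>.075)&(P[...,2]<.15)]
    h=(c[:,0]//.005*.005)
    print([(round(x,3),len(c[h==x]),*np.percentile(c[h==x][:,2],[98]).round(3),*np.percentile(c[h==x][:,1],[3,97]).round(3)) for x in np.unique(h)])
E
```

```text
cradle(all orange on z=.007) ((759.7122192382812, -90.11904907226562), (509.09716796875, 478.660888671875), 88.27044677734375)
corners [[0.5356, 0.165, 0.007], [0.5962, 0.1696, 0.007], [0.6034, 0.059, 0.007], [0.5446, 0.0541, 0.007]]
key top 211 ((665.17822265625, -64.62046813964844), (294.8692932128906, 223.23904418945312), 88.66036987304688) [0.58763937 0.04177018 0.119     ]
tab top 798 ((706.590087890625, -47.85273742675781), (350.2373046875, 382.8076171875), 86.15744018554688) [ 0.69846025 -0.12792518  0.118     ]
foot ((565.6063232421875, -102.49488067626953), (128.58645629882812, 98.92436981201172), 3.500438928604126) 0.008301061335678955
foot corners [[0.5007, -0.0592, 0.01], [0.6254, -0.0494, 0.01], [0.6368, -0.1472, 0.01]]
wrist cyl y@.52,slope,z [-0.1105  0.0777  0.1081] 1715 0.0006
[(np.float64(0.465), 40, np.float64(0.122), np.float64(-0.12), np.float64(-0.099)), (np.float64(0.47), 86, np.float64(0.124), np.float64(-0.12), np.float64(-0.097)), (np.float64(0.475), 101, np.float64(0.126), np.float64(-0.121), np.float64(-0.096)), (np.float64(0.48), 112, np.float64(0.127), n
[... 6875 characters left out ...]
loat64(-0.126), np.float64(-0.084)), (np.float64(0.59), 11, np.float64(0.136), np.float64(-0.125), np.float64(-0.085)), (np.float64(0.595), 20, np.float64(0.136), np.float64(-0.127), np.float64(-0.084)), (np.float64(0.6), 23, np.float64(0.136), np.float64(-0.124), np.float64(-0.085)), (np.float64(0.605), 22, np.float64(0.135), np.float64(-0.121), np.float64(-0.08)), (np.float64(0.61), 47, np.float64(0.134), np.float64(-0.126), np.float64(-0.081)), (np.float64(0.615), 58, np.float64(0.131), np.float64(-0.126), np.float64(-0.083)), (np.float64(0.62), 53, np.float64(0.129), np.float64(-0.12), np.float64(-0.089)), (np.float64(0.625), 3, np.float64(0.111), np.float64(-0.113), np.float64(-0.096))]
```

Run:
```python
from h import *
n='wrist'; im,P=cloud(n);H=cv2.cvtColor(im,cv2.COLOR_RGB2HSV)
reg=(P[...,0]>.5)&(P[...,0]<.64)&(P[...,1]>.03)&(P[...,1]<.2)&(P[...,2]<.16)
mm=lambda q:cv2.minAreaRect((q[:,:2]*1000).astype(np.float32))
def show(nm,m,z):
    v,u=np.nonzero(m); q=onplane(n,np.c_[u,v],z); print(nm,len(q),mm(q),q.mean(0).round(4),'z p50/90',np.percentile(P[m][:,2],[50,90]).round(4))
o=reg&(H[...,1]>150)&(H[...,0]>5)&(H[...,0]<20)&(P[...,2]<.012); show('base',o,.007)
red=reg&((H[...,0]<5)|(H[...,0]>174))&(H[...,1]>130)
show('key all',red,.118); show('key top',red&(P[...,2]>.115),.119)
b=reg&(H[...,0]>100)&(H[...,0]<130)&(H[...,1]>60)&(P[...,2]>.09)
show('tab all',b,.118); show('tab top',b&(P[...,2]>.114),.118)
save(im,'tabcrop',(290,120,350,210),6)
```

```text
base 1617 ((570.255615234375, 100.16053771972656), (62.58665084838867, 136.61253356933594), 5.0122199058532715) [0.5628 0.1233 0.007 ] z p50/90 [0.0083 0.0095]
key all 282 ((569.0919799804688, 83.92208862304688), (17.862009048461914, 28.914169311523438), 89.50212097167969) [0.5688 0.083  0.118 ] z p50/90 [0.1146 0.1172]
key top 135 ((570.6647338867188, 79.53174591064453), (8.380535125732422, 25.214168548583984), 89.46305847167969) [0.5707 0.0796 0.119 ] z p50/90 [0.1166 0.1177]
tab all 75 ((565.8372802734375, 129.2412872314453), (15.732187271118164, 16.814058303833008), 7.954574108123779) [0.5626 0.1316 0.118 ] z p50/90 [0.1119 0.1162]
tab top 25 ((566.8650512695312, 128.04933166503906), (14.088943481445312, 13.921501159667969), 9.43209171295166) [0.5642 0.1295 0.118 ] z p50/90 [0.1159 0.117 ]
```

View pics/tabcrop.png

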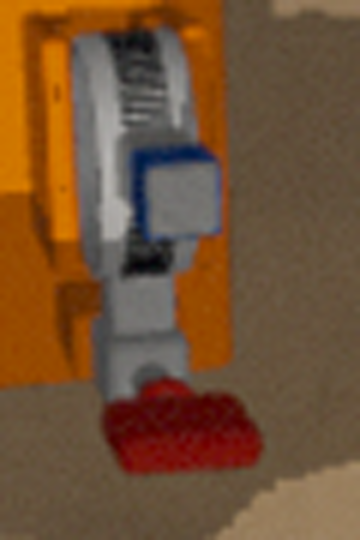

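Run:
```python
from h import *
f=lambda c:np.array(c)/6+[290,120]
t=onplane('wrist',f([[183,197],[147,162],[218,158],[220,234],[150,238]]),.118)
k=onplane('wrist',f([[194,453],[118,438],[255,432],[262,466],[130,473]]),.119)
print(t.round(4),k.round(4)); print(np.load('wrist.npz')['C'][:3,3])
```

```text
[[0.5678 0.1272 0.118 ]
 [0.561  0.1337 0.118 ]
 [0.5738 0.1343 0.118 ]
 [0.5749 0.1203 0.118 ]
 [0.5621 0.1196 0.118 ]] [[0.5722 0.0783 0.119 ]
 [0.5577 0.0815 0.119 ]
 [0.5835 0.0824 0.119 ]
 [0.5853 0.0756 0.119 ]
 [0.5603 0.0744 0.119 ]]
[0.49926994 0.20489345 0.47311432]
```

```bash
python3 -m creep '[[1,40,4,-30,0,0,0.04],[1,29,3,-50,0,0,0.04],[1,0,0,-55,0,0,0],[1,0,0,-40,0,0,0],[1,0,0,0,0,0,0]]' 60
python3 - <<'E'
from h import *
im,_=cap('wrist'); save(im,'w2',s=1.4)
E
```

```text
t: 2.8
eef_pos: [0.5634, 0.1291, 0.1203]
tool_rot: [-0.002, 0.678, 0.735, -0.003]
contact_force: [0.3, -0.7, 0.6]
gripper_width: 1.002
grasp_force: 0.0
```

View pics/w2.png

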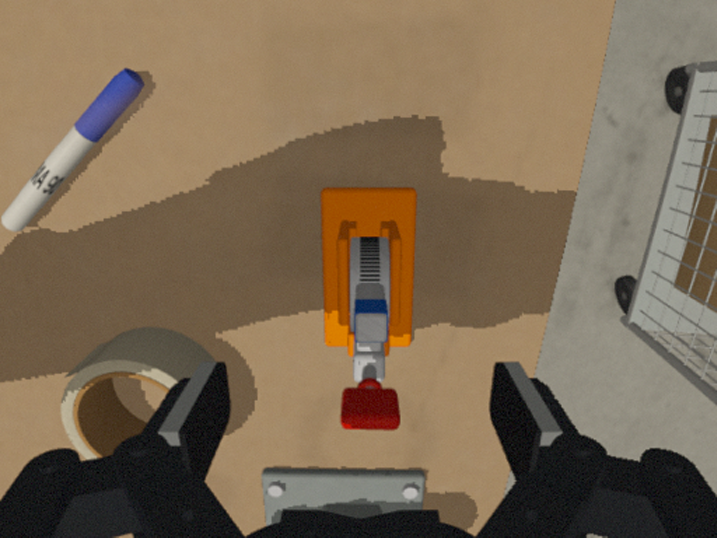

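Tab top at (372,325), key (370,408): both straight in the tool frame. The fingers' midline is at 360.

Run:
```python
from h import *
p=onplane('wrist',np.array([[372,326],[358,313],[388,313],[386,340],[358,340],[371,420]])/1.4,.118); print(p.round(4)); print(onplane('wrist',np.array([[321,190],[416,188],[413,346],[327,345]])/1.4,.007).round(4), get_obs()['eef_pos'])
```

```text
[[0.5683 0.1281 0.118 ]
 [0.562  0.1336 0.118 ]
 [0.5744 0.1346 0.118 ]
 [0.5748 0.122  0.118 ]
 [0.563  0.1211 0.118 ]
 [0.5721 0.0807 0.118 ]]
[[0.5354 0.1641 0.007 ]
 [0.5938 0.1701 0.007 ]
 [0.6049 0.0612 0.007 ]
 [0.5453 0.0569 0.007 ]] [0.56550199 0.12936772 0.12268544]
```

```bash
python3 -m creep '[[1,0,0,-15,0,0,0],[1,0,0,-15,0,0,0],[1,0,0,0,0,0,0],[1,0,0,0,0,0,0]]'
```

```text
t: 3.35
eef_pos: [0.5671, 0.1292, 0.0932]
tool_rot: [0.0, 0.679, 0.734, 0.0]
contact_force: [-0.2, 0.1, 0.2]
gripper_width: 1.002
grasp_force: 0.0
```

```bash
python3 -m creep '[[1,1,-1,-1,0,0,0],[0,0,0,0,0,0,0],[-1,0,0,0,0,0,0],[-1,0,0,0,0,0,0],[-1,0,0,0,0,0,0]]' 70; python3 -m creep '[[-1,0,0,0,0,0,0],[-1,0,0,0,0,0,0],[-1,0,0,3,0,0,0],[-1,0,0,8,0,0,0],[-1,0,0,0,0,0,0]]'
```

```text
t: 3.98
eef_pos: [0.5679, 0.1282, 0.0919]
tool_rot: [-0.0, 0.679, 0.734, 0.0]
contact_force: [-0.3, -0.1, 1.1]
gripper_width: 0.142
grasp_force: 0.0
t: 4.6
eef_pos: [0.5686, 0.1283, 0.1039]
tool_rot: [0.0, 0.679, 0.734, 0.001]
contact_force: [0.1, -0.7, -1.5]
gripper_width: -0.0
grasp_force: 0.0
```

Run:
```python
from h import *
im,_=cap('wrist'); b,_=cap('side')
o=np.vstack([cv2.resize(im[150:384,160:360],(500,585))]); s=cv2.resize(b[180:270,240:310],(295,585//1))[:585]
save(np.hstack([o,cv2.resize(b[190:260,250:310],(295,345)) if 0 else s]),'w3')
print(get_obs()['grasp_force'],get_obs()['gripper_width'])
```

```text
0.0 -0.0004758195134146645
```

View pics/w3.png

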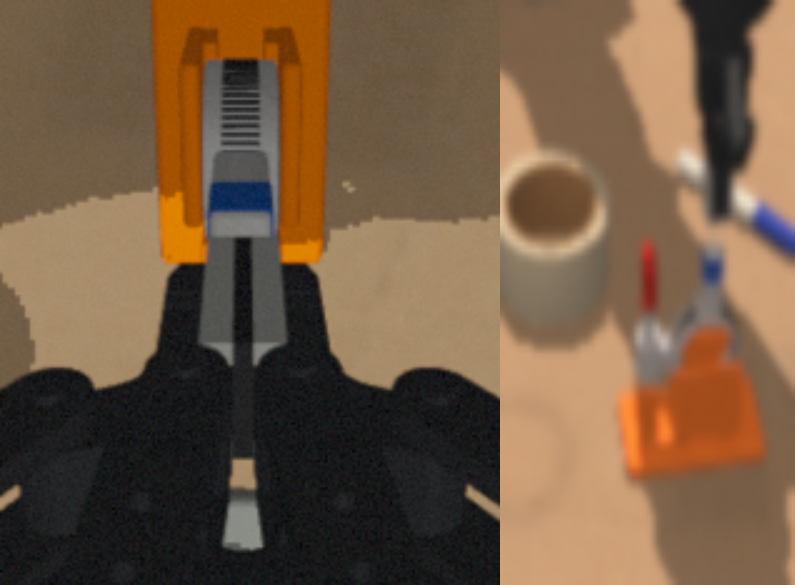

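Run:
```python
from h import *
im,P=cloud('wrist')
p=camera_params('wrist');M=np.array(p['mount']);K=np.array(p['intrinsics'])
for t in([0,0,0],[0,0,-.019],[0,0,.02]):
    c=np.linalg.inv(M)@np.r_[t,1]; print(t,K[0,0]*c[0]/-c[2]+K[0,2],K[1,1]*-c[1]/-c[2]+K[1,2])
# column through middle pads & tab
for u in (160+int(x/2.5) for x in (225,240,265)):
    print(u,[(v,P[v,u].round(3).tolist()) for v in range(210,300,6)])
im,P=cloud('side');
H=cv2.cvtColor(im,cv2.COLOR_RGB2HSV)
m=(P[...,0]>.5)&(P[...,0]<.63)&(P[...,1]>.09)&(P[...,1]<.17)&(P[...,2]>.06)&(P[...,2]<.25)
for z in np.arange(.06,.2,.006):
    q=im[m&(P[...,2]>=z)&(P[...,2]<z+.006)]; w=P[m&(P[...,2]>=z)&(P[...,2]<z+.006)]
    if len(q): print(round(z,3),len(q),np.median(q,0),np.median(w,0).round(3))
```

```text
[0, 0, 0] 257.5017558147758 232.5006764089726
[0, 0, -0.019] 257.5620186238363 248.45040782441677
[0, 0, 0.02] 257.4493586312102 218.63273666593926
250 [(210, [0.564, 0.133, 0.081]), (216, [0.564, 0.132, 0.09]), (222, [0.564, 0.133, 0.1]), (228, [0.564, 0.133, 0.109]), (234, [0.564, 0.133, 0.115]), (240, [0.564, 0.13, 0.116]), (246, [0.564, 0.139, 0.141]), (252, [0.564, 0.139, 0.147]), (258, [0.564, 0.14, 0.153]), (264, [0.564, 0.139, 0.157]), (270, [0.564, 0.14, 0.162]), (276, [0.565, 0.139, 0.166]), (282, [0.565, 0.14, 0.171]), (288, [0.565, 0.139, 0.173]), (294, [0.565, 0.141, 0.18])]
256 [(210, [0.567, 0.133, 0.081]), (216, [0.567, 0.133, 0.091]), (222, [0.567, 0.133, 0.099]), (228, [0.567, 0.133, 0.109]), (234, [0.567, 0.133, 0.115]), (240, [0.568, 0.13, 0.116]), (246, [0.567, 0.14, 0.143]), (252, [0.567, 0.14, 0.147]), (258, [0.567, 0.14, 0.152]), (264, [0.567, 0.139, 0.157]), (270, [0.567, 0.139, 0.161]), (276, [0.567, 0.139, 0.165]), (282, [0.567, 0.14, 0.171]), (288, [0.567, 0.14, 0.174]), (294, [0.567, 0.136, 0.174])]
266 [(210, [0.574, 0.132, 0.079]), (216, [0.574, 0.133, 
[... 696 characters left out ...]
[0.574 0.126 0.098]
0.102 11 [ 81.  85. 107.] [0.575 0.124 0.105]
0.108 5 [ 95.  89. 109.] [0.574 0.131 0.11 ]
0.114 18 [133.  122.  120.5] [0.571 0.125 0.117]
0.132 3 [163. 134. 106.] [0.572 0.13  0.136]
0.138 6 [135. 114.  96.] [0.576 0.129 0.143]
0.144 14 [87.  77.5 66.5] [0.578 0.127 0.147]
0.15 12 [97.5 90.5 83.5] [0.576 0.124 0.153]
0.156 11 [66. 63. 59.] [0.577 0.128 0.159]
0.162 8 [43.5 41.  40.5] [0.58  0.129 0.165]
0.168 6 [52.  50.  47.5] [0.58  0.126 0.169]
0.174 2 [103.5  87.   74. ] [0.573 0.117 0.177]
0.18 11 [80. 69. 56.] [0.595 0.119 0.183]
0.186 14 [43.  38.5 36. ] [0.598 0.124 0.189]
0.192 6 [31.  30.5 30.5] [0.593 0.122 0.195]
0.198 16 [33.5 30.5 32. ] [0.608 0.123 0.201]
```

The tips are visibly about 37 mm above the reported TCP: the wrist depth and the side camera both put them at z≈0.141, against a reported 0.104. The fingers closed above the tab. I'll open, then verify this from the finger depth before going lower.

```bash
python3 -m creep '[[1,0,0,0,0,0,0],[1,0,0,0,0,0,0],[1,0,0,0,0,0,0],[1,0,0,0,0,0,0],[1,0,0,0,0,0,0]]'
python3 - <<'E'
from h import *
o=get_obs(); print(o['eef_pos'],o['gripper_width'])
for n in('wrist','scene','side'):
    cap(n); im,P=cloud(n)
    dark=im.max(-1)<110
    for s,lo,hi in(('L',.50,.55),('R',.586,.64)):
        m=(P[...,0]>lo)&(P[...,0]<hi)&(P[...,1]>.10)&(P[...,1]<.16)&(P[...,2]>.075)&(P[...,2]<.26)
        if m.sum()>3:
            q=P[m]; i=np.argsort(q[:,2])[:12]; print(n,s,m.sum(),q[i].mean(0).round(3),np.sort(q[:,2])[[0,3,10]].round(3))
E
```

```text
t: 5.32
eef_pos: [0.5679, 0.1282, 0.1029]
tool_rot: [0.0, 0.679, 0.734, 0.0]
contact_force: [0.0, 0.2, -1.1]
gripper_width: 0.998
grasp_force: 0.0
[0.5679011  0.12819411 0.10291043] 0.9976159904707953
wrist L 11273 [0.525 0.124 0.148] [0.147 0.147 0.148]
wrist R 12145 [0.61  0.13  0.148] [0.148 0.148 0.148]
scene L 338 [0.517 0.126 0.154] [0.149 0.152 0.156]
scene R 135 [0.611 0.132 0.153] [0.149 0.151 0.155]
side L 50 [0.525 0.12  0.155] [0.147 0.153 0.16 ]
side R 288 [0.617 0.128 0.154] [0.148 0.152 0.159]
```

```bash
python3 -m creep '[[1,0,0,-20,0,0,0],[1,0,0,-15,0,0,0],[1,0,0,-9,0,0,0],[1,0,0,0,0,0,0],[0,0,0,0,0,0,0]]'; python3 -m creep '[[-1,0,0,0,0,0,0],[-1,0,0,0,0,0,0],[-1,0,0,0,0,0,0],[-1,0,0,0,0,0,0],[-1,0,0,0,0,0,0]]' 70
```

```text
t: 6.1
eef_pos: [0.5683, 0.1282, 0.0593]
tool_rot: [0.0, 0.679, 0.734, 0.0]
contact_force: [-0.7, -0.5, 0.0]
gripper_width: 0.818
grasp_force: 0.0
t: 6.72
eef_pos: [0.5681, 0.1283, 0.0593]
tool_rot: [0.0, 0.679, 0.734, 0.0]
contact_force: [-0.1, 0.6, 4.1]
gripper_width: 0.147
grasp_force: 68.4
```

```bash
python3 -m creep '[[-1,0,0,10,0,0,0],[-1,0,0,15,0,0,0],[-1,0,0,20,0,0,0],[-1,0,0,20,0,0,0],[-1,0,0,20,0,0,0]]'
python3 - <<'E'
from h import *
o=get_obs(); print(o['eef_pos'],o['gripper_width'],o['contact_force'])
im,_=cap('wrist'); save(im,'w4',(140,60,400,384),1.8)
im,P=cloud('wrist');H=cv2.cvtColor(im,cv2.COLOR_RGB2HSV)
reg=(P[...,0]>.5)&(P[...,0]<.64)&(P[...,1]>.03)&(P[...,1]<.2)&(P[...,2]>.12)
red=reg&((H[...,0]<5)|(H[...,0]>174))&(H[...,1]>130)
q=P[red]; print('key',len(q),np.percentile(q,[5,50,95],axis=0).round(4))
E
```

```text
t: 7.35
eef_pos: [0.5677, 0.128, 0.1453]
tool_rot: [0.0, 0.679, 0.734, 0.0]
contact_force: [-0.4, 0.6, -3.1]
gripper_width: 0.146
grasp_force: 68.5
[0.5677342  0.12804246 0.14527697] 0.14567767225046263 [-0.37875186  0.62486399 -3.06868412]
key 1443 [[0.5608 0.0805 0.1757]
 [0.5706 0.0817 0.1888]
 [0.5807 0.0837 0.1991]]
```

View pics/w4.png

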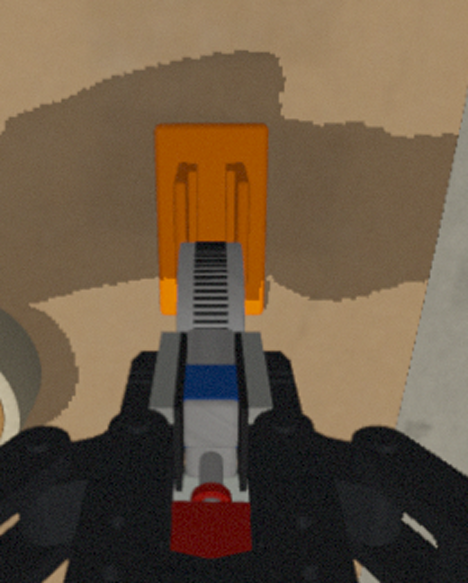

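```bash
python3 -m creep '[[-1,-35,-15,0,0,0,0],[-1,-45,-25,0,0,0,0],[-1,-40,-40,0,0,0,0],[-1,-13,-55,0,0,0,0],[-1,0,-50,0,0,0,0]]' && python3 -m creep '[[-1,0,-40,0,0,0,0],[-1,0,-17,-15,0,0,0],[-1,0,0,-17,0,0,0],[-1,0,0,0,0,0,0],[-1,0,0,0,0,0,0]]'
python3 - <<'E'
from h import *
o=get_obs(); print(o['eef_pos'],o['tool_rot'],o['gripper_width'],o['contact_force'])
im,_=cap('wrist'); sc,_=cap('scene'); cap('side'); 
save(np.hstack([cv2.resize(im[40:340,130:430],(450,450)),cv2.resize(sc[120:210,210:300],(350,350))[:450] if 0 else cv2.resize(sc[110:220,230:310],(330,450))]),'w5')
E
```

```text
t: 8.02
eef_pos: [0.4333, -0.058, 0.1442]
tool_rot: [-0.0, 0.678, 0.735, 0.001]
contact_force: [1.5, -0.2, -3.2]
gripper_width: 0.144
grasp_force: 69.0
t: 8.65
eef_pos: [0.4352, -0.1137, 0.1124]
tool_rot: [0.0, 0.679, 0.735, 0.0]
contact_force: [0.3, 0.3, -3.0]
gripper_width: 0.149
grasp_force: 68.9
[ 0.43515889 -0.11368922  0.11244302] [1.97058077e-04 6.78506703e-01 7.34594155e-01 2.08512729e-04] 0.14878289992649937 [ 0.27967973  0.27208943 -2.9831753 ]
```

View pics/w5.png

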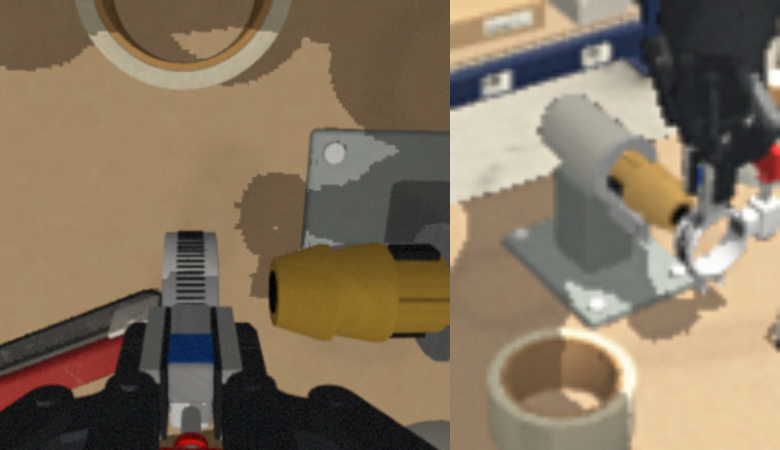

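The band hangs upright at (190,270), just ahead of the stub mouth at (275,290). Next I compare the band's and stub's positions numerically from this near view.

Run:
```python
from h import *
from scipy.optimize import least_squares
for n in('wrist','scene','side'):
    im,P=cloud(n);H=cv2.cvtColor(im,cv2.COLOR_RGB2HSV)
    br=(P[...,0]>.455)&(P[...,0]<.53)&(P[...,1]>-.15)&(P[...,1]<-.06)&(P[...,2]>.08)&(P[...,2]<.15)&(H[...,0]>14)&(H[...,0]<30)&(H[...,1]>110)
    g=P[br]
    if len(g)>20: print(n,'brass',len(g),np.percentile(g,[1,50,99],axis=0).round(4).tolist())
    # axis by per-x-bin max-z ridge / symmetric extents: fit per-bin circle with unknown radius
    for x in np.arange(.465,.52,.01):
        b=g[(g[:,0]>=x)&(g[:,0]<x+.01)]
        if len(b)>25:
            r=least_squares(lambda p:np.hypot(b[:,1]-p[0],b[:,2]-.110)-p[1],[-.11,.017],loss='soft_l1',f_scale=.001); print('  ',round(x+.005,3),len(b),r.x.round(4))
    # band outer ring fit (radius 26, z known ?)
    o=(P[...,0]>.422)&(P[...,0]<.449)&(P[...,1]>-.15)&(P[...,1]<-.075)&(P[...,2]>.075)&(P[...,2]<.137)&(H[...,1]<90)
    b=P[o]
    if len(b)>20:
        r=least_squares(lambda p:np.hypot(b[:,1]-p[0],b[:,2]-p[1])-.026,[-.1165,.11],loss='soft_l1',f_scale=.001)
        print(n,'band',len(b),r.x.round(4),np.abs(r.fun).mean().round(4),'x',np.percentile(b[:,0],[2,50,98]).round(4),b.mean(0).round(3))
        t=b[np.abs(r.fun)<.0015]; A=np.c_[t[:,1],np.ones(len(t))]; 
    cy=P[(P[...,0]>.545)&(P[...,0]<.61)&(P[...,1]>-.15)&(P[...,1]<-.06)&(P[...,2]>.11)&(P[...,2]<.16)]
    if len(cy)>50:
        r=least_squares(lambda p:np.hypot((cy[:,1]-p[0]-p[1]*(cy[:,0]-.52))/np.hypot(1,p[1]),cy[:,2]-.110)-.025,[-.11,0],loss='soft_l1',f_scale=.001); print(n,'cyl',r.x.round(4),len(cy))
    fl=P[(P[...,0]>.515)&(P[...,0]<.545)&(P[...,1]>-.145)&(P[...,1]<-.07)&(P[...,2]>.132)&(P[...,2]<.145)]
    if len(fl)>4: print(n,'flange top',len(fl),np.percentile(fl,[3,50,97],axis=0).round(4).tolist())
```

```text
wrist brass 6491 [[0.467, -0.1259, 0.1035], [0.4962, -0.1052, 0.1226], [0.5292, -0.0925, 0.1283]]
   0.47 933 [-0.1132  0.013 ]
   0.48 1166 [-0.1123  0.016 ]
   0.49 1010 [-0.1121  0.0165]
   0.5 1214 [-0.1111  0.0172]
   0.51 903 [-0.1117  0.0179]
   0.52 856 [-0.1114  0.0162]
wrist band 1854 [-0.1194  0.1078] 0.0007 x [0.4239 0.4335 0.4431] [ 0.434 -0.101  0.124]
wrist cyl [-0.1122  0.0916] 4041
wrist flange top 845 [[0.5315, -0.1212, 0.1321], [0.5351, -0.1074, 0.1338], [0.5443, -0.0959, 0.1365]]
scene brass 215 [[0.4641, -0.1246, 0.1014], [0.4863, -0.1039, 0.1216], [0.5292, -0.092, 0.13]]
   0.47 49 [-0.1126  0.0133]
   0.48 42 [-0.1129  0.0171]
   0.49 27 [-0.1125  0.0177]
   0.5 37 [-0.1113  0.0186]
scene band 210 [-0.1186  0.1108] 0.0021 x [0.4226 0.4303 0.4437] [ 0.431 -0.119  0.109]
scene cyl [-0.1109  0.0731] 219
scene flange top 27 [[0.5279, -0.1203, 0.1323], [0.5321, -0.1054, 0.1343], [0.5436, -0.0947, 0.1378]]
side brass 62 [[0.47, -0.1297, 0.1127], [0.4953, -0.1123, 0.1256], [0.5125, -0.095, 0.1293]]
side band 79 [-0.1193  0.1093] 0.0022 x [0.427  0.4413 0.4479] [ 0.44  -0.125  0.117]
side cyl [-0.1104  0.0678] 185
side flange top 24 [[0.5336, -0.1255, 0.1323], [0.5392, -0.1076, 0.1344], [0.5441, -0.0954, 0.1383]]
```

```bash
python3 -m creep '[[-1,0,3,0,0,0,0],[-1,10,0.7,0,0,0,0],[-1,10,0.7,0,0,0,0],[-1,7,0.5,0,0,0,0],[-1,0,0,0,0,0,0]]'; python3 -m creep '[[-1,5,0.4,0,0,0,0],[-1,5,0.4,0,0,0,0],[-1,5,0.3,0,0,0,0],[-1,5,0.3,0,0,0,0],[-1,0,0,0,0,0,0]]'
```

```text
t: 9.43
eef_pos: [0.4626, -0.1089, 0.1118]
tool_rot: [0.0, 0.679, 0.735, -0.0]
contact_force: [-0.8, -0.4, -2.6]
gripper_width: 0.146
grasp_force: 69.0
t: 10.05
eef_pos: [0.4824, -0.1075, 0.1119]
tool_rot: [0.0, 0.679, 0.735, 0.0]
contact_force: [0.2, -0.3, -3.0]
gripper_width: 0.148
grasp_force: 69.0
```

```bash
python3 -m creep '[[-1,4,0.3,0,0,0,0],[-1,4,0.3,0,0,0,0],[-1,3,0.2,0,0,0,0],[-1,3,0.2,0,0,0,0],[-1,0,0,0,0,0,0]]'; python3 -m creep '[[-1,3,0.2,0,0,0,0],[-1,3,0.2,0,0,0,0],[-1,3,0.2,0,0,0,0],[-1,0,0,0,0,0,0]]'
```

```text
t: 10.68
eef_pos: [0.4961, -0.1065, 0.1119]
tool_rot: [0.0, 0.679, 0.735, -0.0]
contact_force: [-0.0, 0.5, -2.6]
gripper_width: 0.147
grasp_force: 69.0
t: 11.18
eef_pos: [0.5052, -0.1058, 0.1119]
tool_rot: [0.0, 0.679, 0.735, 0.0]
contact_force: [-0.4, 0.1, -3.0]
gripper_width: 0.15
grasp_force: 69.0
```

```bash
python3 -m creep '[[-1,2,0.15,0,0,0,0],[-1,2,0.15,0,0,0,0],[-1,2,0.15,0,0,0,0],[-1,0,0,0,0,0,0]]'; python3 -m creep '[[-1,2,0.15,0,0,0,0],[-1,2,0.15,0,0,0,0],[-1,0,0,0,0,0,0]]'
```

```text
t: 11.68
eef_pos: [0.5111, -0.1054, 0.1119]
tool_rot: [0.0, 0.679, 0.735, 0.0]
contact_force: [0.3, 0.2, -2.1]
gripper_width: 0.151
grasp_force: 69.0
t: 12.05
eef_pos: [0.5151, -0.1051, 0.1119]
tool_rot: [0.0, 0.679, 0.735, 0.0]
contact_force: [-0.5, -0.3, -3.9]
gripper_width: 0.149
grasp_force: 69.0
```

```bash
python3 -m creep '[[-1,1.5,0.1,0,0,0,0],[-1,1.5,0.1,0,0,0,0],[-1,0,0,0,0,0,0]]'; python3 -m creep '[[-1,1,0.07,0,0,0,0],[-1,0,0,0,0,0,0]]'
```

```text
t: 12.42
eef_pos: [0.518, -0.1049, 0.1119]
tool_rot: [0.0, 0.679, 0.734, 0.0]
contact_force: [-0.7, -0.0, -2.7]
gripper_width: 0.151
grasp_force: 69.0
t: 12.68
eef_pos: [0.5189, -0.1049, 0.1119]
tool_rot: [0.0, 0.679, 0.734, 0.0]
contact_force: [-0.6, -0.8, -3.2]
gripper_width: 0.145
grasp_force: 69.0
```

```bash
python3 -m creep '[[-1,1,0.07,0,0,0,0],[-1,0,0,0,0,0,0]]'; python3 -m creep '[[-1,1,0.07,0,0,0,0],[-1,0,0,0,0,0,0]]';python3 -m creep '[[-1,0.7,0.05,0,0,0,0],[-1,0,0,0,0,0,0]]' | grep -E "eef|contact"
```

```text
t: 12.92
eef_pos: [0.52, -0.1048, 0.1119]
tool_rot: [0.0, 0.679, 0.734, 0.0]
contact_force: [0.2, -2.2, -2.4]
gripper_width: 0.146
grasp_force: 69.0
t: 13.18
eef_pos: [0.521, -0.1047, 0.1119]
tool_rot: [0.0, 0.679, 0.734, 0.0]
contact_force: [-0.8, -0.2, -2.8]
gripper_width: 0.145
grasp_force: 69.0
eef_pos: [0.5217, -0.1047, 0.1119]
contact_force: [-0.3, -0.5, -2.6]
```

```bash
python3 -m creep '[[-1,0.7,0.05,0,0,0,0],[-1,0,0,0,0,0,0]]'| grep -E "eef|contact"; python3 -m creep '[[-1,0.7,0.05,0,0,0,0],[-1,0,0,0,0,0,0]]'| grep -E "eef|contact";python3 -m creep '[[-1,0.5,0.04,0,0,0,0],[-1,0,0,0,0,0,0]]' | grep -E "eef|contact"
```

```text
eef_pos: [0.5223, -0.1046, 0.1119]
contact_force: [-0.6, 0.2, -2.9]
eef_pos: [0.5224, -0.1046, 0.1117]
contact_force: [-2.3, 0.5, -0.8]
eef_pos: [0.5225, -0.1046, 0.1117]
contact_force: [-4.3, -0.1, 0.4]
```

```bash
python3 -m creep '[[-1,0.5,0.04,0,0,0,0],[-1,0,0,0,0,0,0]]'| grep -E "eef|contact"; python3 -m creep '[[-1,0.5,0.04,0,0,0,0],[-1,0,0,0,0,0,0]]'| grep -E "eef|contact|rot"
python3 - <<'E'
from h import *
im,_=cap('wrist'); P=cloud('wrist')[1];H=cv2.cvtColor(im,cv2.COLOR_RGB2HSV)
fl=(P[...,0]>.50)&(P[...,0]<.55)&(P[...,1]>-.11)&(P[...,1]<-.06)&(P[...,2]>.085)&(P[...,2]<.145)
# profile along axis at +y side: height of surface by x
g=P[fl]; 
for x in np.arange(.5,.55,.003):
    b=g[(g[:,0]>=x)&(g[:,0]<x+.003)]
    if len(b): print(round(x,3),len(b),'max r',np.percentile(np.hypot(b[:,1]+.1122,b[:,2]-.108),[50,90]).round(4))
E
```

```text
eef_pos: [0.5225, -0.1046, 0.1116]
contact_force: [-7.0, 0.4, 0.6]
eef_pos: [0.5226, -0.1046, 0.1115]
tool_rot: [-0.001, 0.679, 0.734, -0.001]
contact_force: [-8.0, 0.4, 0.9]
0.5 241 max r [0.0195 0.0203]
0.503 253 max r [0.0201 0.021 ]
0.506 241 max r [0.0206 0.0214]
0.509 208 max r [0.0181 0.0268]
0.512 277 max r [0.0261 0.0271]
0.515 340 max r [0.0269 0.0324]
0.518 346 max r [0.027  0.0339]
0.521 337 max r [0.0273 0.0342]
0.524 339 max r [0.0273 0.0332]
0.527 301 max r [0.0269 0.0285]
0.53 314 max r [0.0297 0.0307]
0.533 260 max r [0.0303 0.0309]
0.536 297 max r [0.0274 0.0283]
0.539 321 max r [0.0275 0.0283]
0.542 332 max r [0.0277 0.0285]
0.545 363 max r [0.0275 0.0287]
0.548 246 max r [0.0276 0.0288]
```

```bash
python3 -m creep '[[-1,-1,0,-1.5,0,0,0],[-1,0,0,-1.5,0,0,0],[-1,0,0,0,0,0,0]]'| grep -E "eef|contact"; python3 -m creep '[[-0.6,0,0,0,0,0,0],[-0.3,0,0,0,0,0,0],[0.2,0,0,0,0,0,0],[1,0,0,0,0,0,0],[1,0,0,0,0,0,0]]' | grep -E "eef|contact|width"; python3 -m creep '[[1,0,0,30,0,0,0],[1,0,0,50,0,0,0],[1,0,0,30,0,0,0],[1,0,0,0,0,0,0],[1,0,0,0,0,0,0]]' | grep -E "eef|contact|width|t:"
```

```text
eef_pos: [0.5226, -0.1048, 0.1093]
contact_force: [-8.3, -0.2, 7.5]
eef_pos: [0.5237, -0.1044, 0.1089]
contact_force: [0.2, 0.6, 1.0]
gripper_width: 0.957
t: 16.35
eef_pos: [0.523, -0.1042, 0.2182]
tool_rot: [-0.0, 0.679, 0.735, -0.0]
contact_force: [-0.2, 0.1, -1.0]
gripper_width: 0.999
```

Run:
```python
from h import *
print(get_obs()['q'].round(3))
for n in('wrist','scene','side'):
    im,_=cap(n); P=cloud(n)[1];H=cv2.cvtColor(im,cv2.COLOR_RGB2HSV)
    m=(P[...,0]>.48)&(P[...,0]<.56)&(P[...,1]>-.19)&(P[...,1]<-.13)&(P[...,2]>.12)&(P[...,2]<.19)&((H[...,0]<6)|(H[...,0]>173))&(H[...,1]>120)
    q=P[m]
    if len(q)>5:
        print(n,'key',len(q),np.percentile(q,[3,50,97],axis=0).round(4).tolist(),cv2.minAreaRect((q[:,:2]*1000).astype(np.float32)))
    m=(P[...,0]>.49)&(P[...,0]<.55)&(P[...,1]>-.135)&(P[...,1]<-.08)&(P[...,2]>.12)&(P[...,2]<.18)&(H[...,0]>100)&(H[...,0]<130)&(H[...,1]>60)
    q=P[m]
    if len(q)>3: print(n,'tab',len(q),np.percentile(q,[3,50,97],axis=0).round(4).tolist())
    fl=P[(P[...,0]>.50)&(P[...,0]<.55)&(P[...,1]>-.13)&(P[...,1]<-.06)&(P[...,2]>.085)&(P[...,2]<.145)]
    print(n,[(round(x,3),*np.percentile(fl[(fl[:,0]>=x)&(fl[:,0]<x+.003)][:,2],[95]).round(3)) for x in np.arange(.505,.545,.003) if ((fl[:,0]>=x)&(fl[:,0]<x+.003)).any()])
```

```text
[-0.469  0.253  0.661  1.903 -0.179  1.044  0.346]
wrist key 755 [[0.5134, -0.1575, 0.1409], [0.5255, -0.1515, 0.1624], [0.5378, -0.15, 0.1681]] ((525.8115234375, -153.82876586914062), (26.828065872192383, 10.086504936218262), 1.3927816152572632)
wrist tab 145 [[0.5155, -0.1096, 0.1506], [0.5223, -0.0993, 0.1605], [0.5288, -0.0987, 0.1662]]
wrist [(np.float64(0.505), np.float64(0.128)), (np.float64(0.508), np.float64(0.129)), (np.float64(0.511), np.float64(0.131)), (np.float64(0.514), np.float64(0.139)), (np.float64(0.517), np.float64(0.14)), (np.float64(0.52), np.float64(0.138)), (np.float64(0.523), np.float64(0.141)), (np.float64(0.526), np.float64(0.139)), (np.float64(0.529), np.float64(0.132)), (np.float64(0.532), np.float64(0.137)), (np.float64(0.535), np.float64(0.136)), (np.float64(0.538), np.float64(0.134)), (np.float64(0.541), np.float64(0.134)), (np.float64(0.544), np.float64(0.134))]
scene key 57 [[0.5086, -0.1577, 0.1408], [0.5187, -0.1522, 0.158], [0.5308, -0.15, 0.1695]] ((521.4710083007812, -154.1688232421875), (28.423357009887695, 8.727056503295898), 1.759278535842895
[... 770 characters left out ...]
2460938, -155.5897674560547), (20.76513671875, 6.697558403015137), 3.943514823913574)
side tab 8 [[0.5276, -0.1084, 0.1537], [0.5284, -0.1063, 0.1598], [0.531, -0.1046, 0.1668]]
side [(np.float64(0.505), np.float64(0.127)), (np.float64(0.508), np.float64(0.12)), (np.float64(0.514), np.float64(0.129)), (np.float64(0.517), np.float64(0.131)), (np.float64(0.52), np.float64(0.13)), (np.float64(0.523), np.float64(0.132)), (np.float64(0.526), np.float64(0.144)), (np.float64(0.529), np.float64(0.138)), (np.float64(0.532), np.float64(0.139)), (np.float64(0.535), np.float64(0.135)), (np.float64(0.538), np.float64(0.136)), (np.float64(0.541), np.float64(0.137)), (np.float64(0.544), np.float64(0.135))]
```

```bash
python3 -m creep '[[0,1,-10,0,0,0,0.17],[-0.3,1,-10,0,0,0,0.17],[-0.3,1,-10,0,0,0,0.17],[-0.3,0,-10,0,0,0,0.17],[-0.3,0,-10,0,0,0,0.17]]' | grep -E "eef|rot" ; python3 -m creep '[[-0.3,0,0,0,0,0,0.175],[-0.3,0,0,0,0,0,0.175],[-0.3,0,0,0,0,0,0.175],[-0.3,0,0,0,0,0,0.175],[-0.3,0,0,0,0,0,0]]'
python3 - <<'E'
from h import *
o=get_obs();print(o['q'].round(3),o['eef_pos'],R.from_quat(np.array(o['tool_rot'])[[1,2,3,0]]).as_matrix()[:,1])
for n in('wrist','scene','side'):
    im,_=cap(n); P=cloud(n)[1];H=cv2.cvtColor(im,cv2.COLOR_RGB2HSV)
    m=(P[...,0]>.48)&(P[...,0]<.56)&(P[...,1]>-.19)&(P[...,1]<-.13)&(P[...,2]>.12)&(P[...,2]<.19)&((H[...,0]<6)|(H[...,0]>173))&(H[...,1]>120)
    q=P[m]
    if len(q)>5:
        print(n,'key',len(q),np.percentile(q,[3,50,97],axis=0).round(4).tolist())
        if n=='wrist':
            v,u=np.nonzero(m&(P[...,2]>.164)); t=onplane(n,np.c_[u,v],.167); print('top',len(t),cv2.minAreaRect((t[:,:2]*1000).astype(np.float32)))
    # finger tips lowest
    f=(P[...,0]>.48)&(P[...,0]<.57)&(P[...,1]>-.22)&(P[...,1]<-.09)&(P[...,2]>.21)&(P[...,2]<.30)&(im.max(-1)<150)
    if f.sum()>10: print(n,'fingers low z',np.sort(P[f][:,2])[[0,5,15]].round(4))
E
```

```text
eef_pos: [0.5259, -0.1548, 0.2179]
tool_rot: [-0.001, 0.313, 0.95, -0.0]
t: 17.75
eef_pos: [0.526, -0.1545, 0.2181]
tool_rot: [-0.001, -0.028, 1.0, 0.0]
contact_force: [-0.6, 0.0, -0.6]
gripper_width: 0.352
grasp_force: 0.0
[-0.159  0.257  0.399  1.858 -0.114  1.05   1.913] [ 0.52599369 -0.15454286  0.21807258] [-5.63423182e-02  9.98411459e-01  3.19065249e-04]
wrist key 503 [[0.5117, -0.1601, 0.1424], [0.5221, -0.1554, 0.1669], [0.5369, -0.151, 0.1684]]
top 419 ((524.5126953125, -155.35350036621094), (27.719629287719727, 8.6544189453125), 3.447416305541992)
wrist fingers low z [0.2502 0.2508 0.2516]
scene key 57 [[0.5097, -0.1578, 0.1425], [0.5192, -0.1527, 0.1584], [0.5318, -0.1502, 0.1691]]
scene fingers low z [0.2538 0.2546 0.2582]
side key 20 [[0.5225, -0.159, 0.1478], [0.5366, -0.1556, 0.1664], [0.5412, -0.1521, 0.1705]]
side fingers low z [0.2552 0.2597 0.2635]
```

```bash
python3 -m creep '[[-0.3,-1,-0.7,-50,0,0,0],[-0.3,0,0,-30,0,0,0],[-0.3,0,0,-21,0,0,0],[-0.3,0,0,0,0,0,0],[-0.3,0,0,0,0,0,0]]' | grep -E "eef|cont"; python3 -m creep '[[-1,0,0,0,0,0,0],[-1,0,0,0,0,0,0],[-1,0,0,0,0,0,0],[-1,0,0,0,0,0,0]]' 60; python3 -c "
from station import *
o=get_obs();print(o['torque'],o['joint_torque'],o['contact_force'])"
```

```text
eef_pos: [0.5261, -0.1554, 0.1187]
contact_force: [0.6, -0.5, 0.3]
t: 19.02
eef_pos: [0.5262, -0.1555, 0.1185]
tool_rot: [0.001, -0.029, 1.0, -0.0]
contact_force: [0.3, -2.1, 3.3]
gripper_width: 0.085
grasp_force: 62.5
[-0.19796607 -0.16081673 -0.00685223] [-5.47017138e-01 -4.35259008e+01  4.06805679e+00 -2.12418652e+01
 -1.18286842e-01  3.62647064e-01  2.74018716e-02] [ 0.28749218 -2.12766752  3.27248796]
```

```bash
cat > tq.py <<'E'
from station import *
import numpy as np
o=get_obs(); q=o['tool_rot']; y=np.arctan2(*(2*q[2]**2-1,2*q[1]*q[2])[::1]) 
print('t',round(o['t'],2),'yaw',round(float(y),3),'Tz',o['torque'].round(3),'j7',round(float(o['joint_torque'][6]),3),'F',o['contact_force'].round(1),'g',round(o['grasp_force']),'w',round(o['gripper_width'],3))
E
python3 -m creep '[[-1,0,0,0,0,0,0],[-1,0,0,0,0,0,0]]' 100 >/dev/null; python3 tq.py
for i in 1 2; do python3 -m creep '[[-1,0,0,0,0,0,-0.05]]' >/dev/null; python3 tq.py; done
python3 -m creep '[[-1,0,0,0,0,0,-0.05]]' >/dev/null; python3 tq.py; python3 -m creep '[[-1,0,0,0,0,0,-0.05]]' >/dev/null; python3 tq.py; python3 -m creep '[[-1,0,0,0,0,0,0]]' >/dev/null; python3 tq.py
```

```text
t 19.27 yaw 1.629 Tz [-0.18  -0.281 -0.017] j7 0.04 F [ 0.9 -2.5  4.7] g 103 w 0.072
t 19.4 yaw 1.578 Tz [-0.177  0.379  0.215] j7 0.394 F [-1.  -1.6  7.3] g 103 w 0.074
t 19.52 yaw 1.528 Tz [-0.227  0.329  0.294] j7 0.231 F [ 0.5 -1.6  6.4] g 103 w 0.07
t 19.65 yaw 1.478 Tz [-0.213  0.313  0.279] j7 0.226 F [-0.6 -1.9  7.4] g 103 w 0.076
t 19.77 yaw 1.428 Tz [-0.262  0.311  0.264] j7 0.226 F [-0.7 -2.8  6.4] g 103 w 0.072
t 19.9 yaw 1.429 Tz [-0.31   0.164  0.131] j7 -0.33 F [-0.2 -1.8  6.3] g 103 w 0.07
```

```bash
python3 -m creep '[[-1,0,0,0,0,0,-0.05],[-1,0,0,0,0,0,-0.05],[-1,0,0,0,0,0,-0.05]]' >/dev/null; python3 tq.py; python3 -m creep '[[-1,0,0,0,0,0,-0.05],[-1,0,0,0,0,0,-0.05]]' >/dev/null; python3 tq.py;  python3 -m creep '[[-1,0,0,0,0,0,-0.05],[-1,0,0,0,0,0,-0.05]]' >/dev/null; python3 tq.py; python3 -m creep '[[-1,0,0,0,0,0,-0.05],[-1,0,0,0,0,0,-0.05]]' >/dev/null; python3 tq.py; python3 -m creep '[[-1,0,0,0,0,0,-0.05],[-1,0,0,0,0,0,-0.05]]' >/dev/null; python3 tq.py
```

```text
t 20.27 yaw 1.278 Tz [-0.282  0.279  0.197] j7 0.223 F [-0.5 -2.1  6.5] g 103 w 0.073
t 20.52 yaw 1.178 Tz [-0.302  0.279  0.241] j7 0.222 F [-0.9 -2.   6.3] g 103 w 0.074
t 20.77 yaw 1.078 Tz [-0.242  0.332  0.181] j7 0.22 F [-0.1 -2.9  6.2] g 103 w 0.075
t 21.02 yaw 0.978 Tz [-0.303  0.281  0.249] j7 0.218 F [-1.5 -1.8  6.1] g 103 w 0.07
t 21.27 yaw 0.878 Tz [-0.29   0.333  0.232] j7 0.217 F [-1.8 -2.5  7.4] g 103 w 0.075
```

```bash
python3 -m creep '[[-1,0,0,0,0,0,-0.05],[-1,0,0,0,0,0,-0.05]]' >/dev/null; python3 tq.py; python3 -m creep '[[-1,0,0,0,0,0,-0.05],[-1,0,0,0,0,0,-0.05]]' >/dev/null; python3 tq.py;  python3 -m creep '[[-1,0,0,0,0,0,-0.05],[-1,0,0,0,0,0,-0.05]]' >/dev/null; python3 tq.py; python3 -m creep '[[-1,0,0,0,0,0,-0.05],[-1,0,0,0,0,0,-0.05]]' >/dev/null; python3 tq.py
```

```text
t 21.52 yaw 0.778 Tz [-0.255  0.305  0.259] j7 0.21 F [-0.  -2.2  6.1] g 103 w 0.072
t 21.77 yaw 0.678 Tz [-0.402  0.319  0.263] j7 0.203 F [-0.9 -1.6  7. ] g 103 w 0.068
t 22.02 yaw 0.577 Tz [-0.489  0.399  0.255] j7 0.197 F [-2.1 -3.1  7.5] g 103 w 0.074
t 22.27 yaw 0.477 Tz [-0.602  0.429  0.275] j7 0.191 F [-1.9 -2.9  5.9] g 103 w 0.07
```

```bash
python3 -m creep '[[-1,0,0,0,0,0,-0.04]]' >/dev/null; python3 tq.py; python3 -m creep '[[-1,0,0,0,0,0,-0.04]]' >/dev/null; python3 tq.py;  python3 -m creep '[[-1,0,0,0,0,0,-0.04]]' >/dev/null; python3 tq.py; python3 -m creep '[[-1,0,0,0,0,0,-0.04]]' >/dev/null; python3 tq.py
```

```text
t 22.4 yaw 0.438 Tz [-0.608  0.449  0.279] j7 0.063 F [-1.8 -3.1  7.4] g 103 w 0.072
t 22.52 yaw 0.398 Tz [-0.546  0.389  0.298] j7 0.097 F [-1.4 -2.8  7.3] g 103 w 0.074
t 22.65 yaw 0.358 Tz [-0.613  0.405  0.269] j7 0.09 F [-1.2 -3.4  6. ] g 103 w 0.072
t 22.77 yaw 0.318 Tz [-0.58   0.412  0.288] j7 0.082 F [-2.1 -3.6  6.9] g 103 w 0.076
```

```bash
python3 -m creep '[[-1,0,0,0,0,0,-0.02]]' >/dev/null; python3 tq.py; python3 -m creep '[[-1,0,0,0,0,0,-0.02]]' >/dev/null; python3 tq.py;  python3 -m creep '[[-1,0,0,0,0,0,-0.02]]' >/dev/null; python3 tq.py; python3 -m creep '[[-1,0,0,0,0,0,-0.02]]' >/dev/null; python3 tq.py; python3 -m creep '[[-1,0,0,0,0,0,-0.02]]' >/dev/null; python3 tq.py; python3 -m creep '[[-1,0,0,0,0,0,-0.02]]' >/dev/null; python3 tq.py
```

```text
t 22.9 yaw 0.298 Tz [-0.66   0.408  0.291] j7 -0.172 F [-1.8 -3.7  7.6] g 103 w 0.073
t 23.02 yaw 0.278 Tz [-0.613  0.406  0.321] j7 -0.105 F [-2.  -3.   6.7] g 103 w 0.073
t 23.15 yaw 0.258 Tz [-0.654  0.385  0.245] j7 -0.108 F [-1.6 -3.3  6.6] g 103 w 0.08
t 23.27 yaw 0.238 Tz [-0.638  0.346  0.294] j7 -0.112 F [-2.2 -3.2  7.1] g 103 w 0.071
t 23.4 yaw 0.218 Tz [-0.632  0.367  0.288] j7 -0.116 F [-1.6 -3.8  6.8] g 103 w 0.07
t 23.52 yaw 0.198 Tz [-0.678  0.364  0.317] j7 -0.12 F [-2.1 -3.9  6.7] g 103 w 0.07
```

```bash
python3 -m creep '[[-1,0,0,0,0,0,-0.02]]' >/dev/null; python3 tq.py; python3 -m creep '[[-1,0,0,0,0,0,-0.02]]' >/dev/null; python3 tq.py;  python3 -m creep '[[-1,0,0,0,0,0,-0.02]]' >/dev/null; python3 tq.py; python3 -m creep '[[-1,0,0,0,0,0,-0.02]]' >/dev/null; python3 tq.py; python3 -m creep '[[-1,0,0,0,0,0,-0.02]]' >/dev/null; python3 tq.py; python3 -m creep '[[-1,0,0,0,0,0,-0.02]]' >/dev/null; python3 tq.py
```

```text
t 23.65 yaw 0.178 Tz [-0.64   0.319  0.305] j7 -0.125 F [-1.3 -4.   6.3] g 103 w 0.072
t 23.77 yaw 0.158 Tz [-0.643  0.38   0.327] j7 -0.129 F [-0.7 -4.   6.3] g 103 w 0.072
t 23.9 yaw 0.138 Tz [-0.598  0.372  0.307] j7 -0.134 F [-0.9 -2.7  7. ] g 103 w 0.074
t 24.02 yaw 0.118 Tz [-0.681  0.393  0.328] j7 -0.138 F [-1.3 -2.6  7. ] g 103 w 0.077
t 24.15 yaw 0.098 Tz [-0.676  0.328  0.318] j7 -0.143 F [-2.  -2.7  5.9] g 103 w 0.076
t 24.27 yaw 0.078 Tz [-0.64   0.39   0.298] j7 -0.147 F [-1.6 -4.1  5.8] g 103 w 0.071
```

```bash
python3 -m creep '[[-1,0,0,0,0,0,-0.02]]' >/dev/null; python3 tq.py; python3 -m creep '[[-1,0,0,0,0,0,-0.02]]' >/dev/null; python3 tq.py;  python3 -m creep '[[-1,0,0,0,0,0,-0.02]]' >/dev/null; python3 tq.py; python3 -m creep '[[-1,0,0,0,0,0,-0.02]]' >/dev/null; python3 tq.py; python3 -m creep '[[-1,0,0,0,0,0,-0.02]]' >/dev/null; python3 tq.py; python3 -m creep '[[-1,0,0,0,0,0,-0.02]]' >/dev/null; python3 tq.py
```

```text
t 24.4 yaw 0.058 Tz [-0.642  0.379  0.357] j7 -0.151 F [-2.  -3.2  7.6] g 103 w 0.069
t 24.52 yaw 0.038 Tz [-0.681  0.397  0.36 ] j7 -0.156 F [-2.2 -4.4  7.2] g 103 w 0.073
t 24.65 yaw 0.018 Tz [-0.702  0.391  0.304] j7 -0.16 F [-2.4 -4.4  6.5] g 103 w 0.07
t 24.77 yaw -0.002 Tz [-0.713  0.358  0.368] j7 -0.165 F [-1.6 -4.3  6.2] g 103 w 0.072
t 24.9 yaw -0.022 Tz [-0.633  0.375  0.37 ] j7 -0.169 F [-2.1 -3.5  6.8] g 103 w 0.074
t 25.02 yaw -0.042 Tz [-0.715  0.328  0.337] j7 -0.174 F [-1.3 -4.2  6.9] g 103 w 0.075
```

```bash
python3 -m creep '[[-0.7,0,0,0,0,0,0],[-0.5,0,0,0,0,0,0],[-0.3,0,0,0,0,0,0],[-0.3,0,0,0,0,0,0]]' | grep -E "eef|cont|wid|grasp"; python3 -m creep '[[-0.3,0,0,10,0,0,0],[-0.3,0,0,30,0,0,0],[-0.3,0,0,50,0,0,0],[-0.3,-40,30,20,0,0,0],[-0.3,-30,50,0,0,0,0]]'
python3 - <<'E'
from h import *
w,_=cap('wrist'); s,_=cap('scene'); d,_=cap('side')
save(np.vstack([cv2.resize(w,(512,384))[:300]*1, cv2.resize(np.hstack([s[120:210,220:310],d[190:280,180:270]]),(512,256))]),'fin')
for n in('wrist','scene','side'):
    im,P=cloud(n)
    fl=P[(P[...,0]>.50)&(P[...,0]<.55)&(P[...,1]>-.11)&(P[...,1]<-.06)&(P[...,2]>.085)&(P[...,2]<.145)]
    print(n,[(round(x,3),*np.percentile(np.hypot(b[:,1]+.1115,b[:,2]-.109),[80]).round(3)) for x in np.arange(.5,.545,.003) if len(b:=fl[(fl[:,0]>=x)&(fl[:,0]<x+.003)])])
E
```

```text
eef_pos: [0.5253, -0.1549, 0.1177]
contact_force: [0.1, 0.5, -0.0]
gripper_width: 0.357
grasp_force: 0.0
t: 26.15
eef_pos: [0.4556, -0.0765, 0.2296]
tool_rot: [0.001, 0.723, 0.691, 0.001]
contact_force: [0.2, 2.5, -0.2]
gripper_width: 0.348
grasp_force: 0.0
wrist [(np.float64(0.5), np.float64(0.019)), (np.float64(0.503), np.float64(0.02)), (np.float64(0.506), np.float64(0.02)), (np.float64(0.509), np.float64(0.025)), (np.float64(0.512), np.float64(0.027)), (np.float64(0.515), np.float64(0.028)), (np.float64(0.518), np.float64(0.028)), (np.float64(0.521), np.float64(0.028)), (np.float64(0.524), np.float64(0.028)), (np.float64(0.527), np.float64(0.027)), (np.float64(0.53), np.float64(0.029)), (np.float64(0.533), np.float64(0.03)), (np.float64(0.536), np.float64(0.028)), (np.float64(0.539), np.float64(0.027)), (np.float64(0.542), np.float64(0.027)), (np.float64(0.545), np.float64(0.028))]
scene [(np.float64(0.5), np.float64(0.02)), (np.float64(0.503), np.float64(0.021)), (np.float64(0.506), np.float64(0.026)), (np.float64(0.509), np.float64(0.026)), (np.float64(0.512), np.float64(0.031)
[... 301 characters left out ...]
 np.float64(0.028)), (np.float64(0.539), np.float64(0.027)), (np.float64(0.542), np.float64(0.028)), (np.float64(0.545), np.float64(0.028))]
side [(np.float64(0.5), np.float64(0.018)), (np.float64(0.503), np.float64(0.019)), (np.float64(0.512), np.float64(0.026)), (np.float64(0.515), np.float64(0.026)), (np.float64(0.518), np.float64(0.025)), (np.float64(0.521), np.float64(0.027)), (np.float64(0.524), np.float64(0.031)), (np.float64(0.527), np.float64(0.03)), (np.float64(0.53), np.float64(0.031)), (np.float64(0.533), np.float64(0.03)), (np.float64(0.536), np.float64(0.028)), (np.float64(0.539), np.float64(0.03)), (np.float64(0.542), np.float64(0.027)), (np.float64(0.545), np.float64(0.028))]
```

View pics/fin.png

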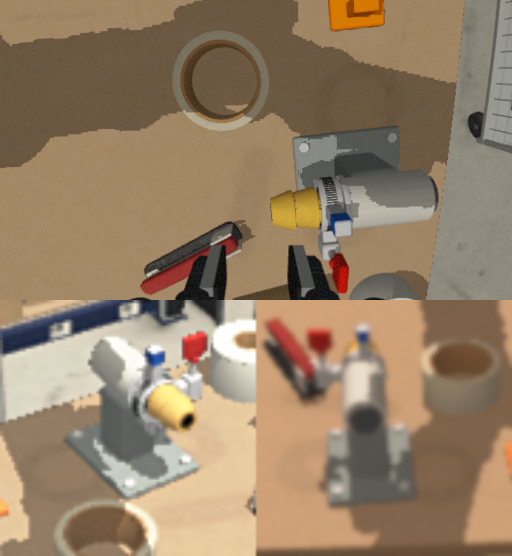

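The picture shows the band seated at the shoulder (330,205), the tab upright (341,222), and the key turned (340,272). The gripper is clear and the bystanders haven't moved, so I'll let the arm settle and hand in.

```bash
python3 -m creep '[[-0.3,0,0,20,0,0,0],[-0.3,0,0,0,0,0,0],[-0.3,0,0,0,0,0,0],[-0.3,0,0,0,0,0,0]]' | grep -E "eef|cont"; python3 -c "
from station import *
print(hand_in())"
```

```text
eef_pos: [0.4551, -0.0758, 0.2473]
contact_force: [-0.4, 0.5, 0.2]
the job is handed in; nothing more can be done
None
```

The job is handed in at about 27 s on the robot's clock: the clamp sits home against the shoulder, pushed with about 8 N, and the key is tightened to about 0.12 N m above free turning by noisy wrist-torque readings; the arm is clear and nothing else appears to have moved.

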